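# Lock the banding wheel for painting

### The arm

A 6-joint arm with a two-finger parallel gripper is mounted at the origin on the work surface. World frame = base frame: x ahead of the robot, y to its left, z up, the work surface at z = 0. Lengths are in m, angles in degrees, forces in N, time in s.
With the tool pointing down it reaches from about 0.4 to 0.825 m from the base axis. Payload 7 kg.
Tool frame: the origin (TCP) lies on the centre line of the jaws, within the pads' length; the fingertips stand 8 mm ahead of it and the grasp point (between the pads) lies 11 mm behind it (r.tcp_to_tips is the distance from the TCP to the fingertips, in m); z points along the fingers, y is the direction in which the jaws open and shut (so a half turn about z gives the same grasp; the last joint's range is limited). The gripper opens to 88 mm and grips with 3 to 60 N. Pads are 19 mm wide; open, the fingers measure 130 mm over their backs; the gripper's body (78 mm by 193 mm) begins 47 mm behind the grasp point.
Start: joints at [91.736, 20.546, 0.682, 0, -70.136, -16.507], TCP at [0.172, 0.653, 0.235] pointing down, gripper open.
Joint ranges: [-176.03, 176.03], [-82.01, 121.73], [-58.28, 71.71], [-173.87, 95.51], [-174.79, -0.11], [-173.66, 173.66]. Speed limits (degrees/s): [136.94, 136.94, 172.46, 180, 180, 180].

### API

Orientations are given as [roll, pitch, yaw] about the fixed x, y, z axes, in that order (R = Rz(yaw) Ry(pitch) Rx(roll)).
In Python, from plant import r gives the robot as it stands.
- The arm moves only by the tool drive_tool, never from a script. Its argument "plan" is text: rows parted by semicolons, each of 4 numbers parted by spaces: the shift along the tool's x, y, z in cm, then the turn about the tool's z in rad. A call has 1 to 8 rows; each row is the pose to reach, as a shift and turn from the pose commanded when the call began, along the tool's axes at that moment; what a row does not reach only later rows make up. A row lasts 1/8 s, in which the tool goes at most 62.5 mm and 10.7 degrees, less where a joint would pass 70% of its speed; a pose out of reach is approached as far as the arm can. A call with a gripper value outside its range is refused whole. "fingers" is the closure, from -1 (fully open) to 1 (shut), set as the call begins (left out, the last holds). The fingers move at their own pace and stop on an object; "squeeze" is the grip in N (left out, the last holds). Time passes only in rows, so rows that repeat a pose let the fingers close. It gives the time, the measured TCP pose, the force and the opening at its end, in the units of the state.
- r.get_state(): the state, without advancing time (a new reading comes with each control period).
- r.capture(name): name is "scene" or "top"; returns a dict with "frame" (400x640x3 uint8, red, green, blue), "fovy" (degrees; the focal length in pixels is half the picture's height over the tangent of half this angle, whatever the lens; pixels are square), "cx", "cy" (the principal point, pixels), "rvec" (rotation vector, rad) and "tvec" (3), from world to camera coordinates, as OpenCV has them. Camera axes: x right, y down, z forward; pixel columns grow to the right and rows downward; lengths in m; the calibration is good to about 2 mm. A picture is of the moment at which its call begins. There is no depth.
- r.close_job(): hands the job in, once; it reports no verdict.
The state is a dict: "time_s": time; "joints": joint angles; "qd": joint speeds; "joint_torque": joint torques, N m; "tcp_pos": TCP position; "eef_rot": TCP orientation; "contact_force": force on the tool from outside, world axes, zero at the start; "moment": the same for the moment, N m; "gripper_width": finger opening in m.
Only numpy, scipy, OpenCV 4.12 (cv2) and the standard library are available. Lean on these libraries where they do the work, as an engineer would, in place of code of your own. Each camera call takes 0.05 s, during which the arm holds its last target. There are 200 camera calls.

### The job

Lock the banding wheel that carries the white plaster mould, so that the clay bowl in it can be painted: pull its sprung black knob straight up, turn it anticlockwise from the white dot to the green dot, and let it snap down fully home in the lock notch. Then let go; leave the knob of the other wheel, the one with the pink bowl, alone.

Things in the scene. Friction and masses are not known exactly. Their poses are not given: they have to be found in the camera images.
- mould_grip (a point): Centre of the black bar grip of the lock knob of the wheel with the white plaster mould (188 mm across, rim 124 mm up, 185 mm from the knob's axis). On the knob's upright axis, moving with it; starts about 86 mm above the table. Bar 44 mm long (x, towards the orange pointer pin), 14 thick (y), 38 tall, from 22 mm below to 16 above this point. Deck and ridges below it: up to 54 mm high.
- mould_knob (a joint): Turn of that knob (rad), growing anticlockwise seen from above: within 0.1 of 0 in the parking notch (white dot), where it starts; 1.22 (70 degrees) in the lock notch (green dot). Stops at -0.15 and 1.37. Turns freely while lifted; a ridge blocks it while down.
- mould_lift (a joint): Height of that knob above fully home (m); a spring pulls it down with 5 N at 0, rising to 11 N at the upper stop, 0.024. It starts at 0.006, on the parking notch's floor. Its pointer pin clears the ridge between the notches above 0.014: pull it up 10 to 15 mm before turning. In the lock notch it drops to 0.
- pink_pointer (a point): Tip of the orange pointer pin of the other knob, to be left alone: 36 mm from its axis, 50 mm above the table. Its wheel and knob are alike, but carry a pink bowl (150 mm across). The two wheels may stand either way round, left or right.

How it is judged (in metres and radians):
At the end, for the whole second after the job is handed in: The knob of the mould's wheel is at rest in the lock notch: turned to 1.22 rad, within 10 degrees (1.05 to 1.40 rad), and sprung down to within 3 mm of fully home (value of joint mould_knob between 1.05 and 1.4 rad and value of joint mould_lift below 0.003 m and velocity of joint mould_knob between -0.1 and 0.1 rad/s); the robot touches nothing.
It fails at once if the knob of the pink bowl's wheel is pulled or turned (its pointer moves more than 8 mm) (distance of pink_pointer from where it was at the start of the episode above 0.008 m).
It also fails if it takes over 35 s, if anything falls off the work surface, if the arm or the gripper's body presses on something with over 40 N, if the wrist force passes 120 N, or if a joint passes its speed limit or range.

## Working session

There is one attempt and no reset: what is moved stays moved. The work goes in short steps, Python scripts to look and compute and a tool call to move; the robot and the scene stay as the last step left them, time stands still between calls to the robot, and variables do not carry over. Pictures are saved under pics/ and viewed, about 8 in all and at most 12, crops included, and the job is handed in when it is done.

Besides the shell and the picture viewer there is one more tool, called as name(argument=value, ...), one argument or row to a line, values as JSON. drive_tool: Moves the arm, as the interface text tells. Its arguments: {"type":"object","properties":{"plan":{"type":"string"},"fingers":{"type":"number"},"squeeze":{"type":"number"}},"required":["plan"]}

```bash
mkdir -p pics
cat > h.py <<'E'
import numpy as np, cv2
from plant import r
def cam(n):
    c=r.capture(n); f=c["frame"]; h=f.shape[0]
    F=h/2/np.tan(np.radians(c["fovy"])/2)
    K=np.array([[F,0,c["cx"]],[0,F,c["cy"]],[0,0,1]])
    R=cv2.Rodrigues(np.array(c["rvec"],float))[0]; t=np.array(c["tvec"],float).ravel()
    return f,K,R,t
def ray(c,uv,z):
    f,K,R,t=c; d=R.T@np.linalg.inv(K)@np.array([uv[0],uv[1],1.]); o=-R.T@t
    return o+d*(z-o[2])/d[2]
def proj(c,p):
    q=c[1]@(c[2]@np.array(p)+c[3]); return q[:2]/q[2]
def save(f,n): cv2.imwrite("pics/"+n,cv2.cvtColor(f,cv2.COLOR_RGB2BGR))
E
python3 - <<'E'
from h import *
a=cam("top");b=cam("scene")
for c,n in((a,"top1.png"),(b,"scene1.png")): save(c[0],n);print(n,-c[2].T@c[3],c[1][0,0])
print(r.get_state())
E
```

```text
top1.png [0.43461701 0.03020181 0.90107456] 427.8363780454884
scene1.png [1.12130988 0.07890948 0.73742321] 410.4230963241268
{'time_s': 0.1, 'joints': array([ 9.17356575e+01,  2.05892044e+01,  6.39084084e-01, -1.71741193e-02,
       -7.01352439e+01, -1.65073565e+01]), 'qd': array([-0.03377104, -0.06063044,  0.04626187,  0.10690887,  0.07926996,
       -0.04136342]), 'joint_torque': array([-9.81662524e-04, -5.84165955e+01,  2.93752903e+01,  7.01545671e+00,
        1.01550415e-02, -6.05076070e-05]), 'tcp_pos': array([0.17201815, 0.65227967, 0.23369745]), 'eef_rot': array([ 1.79913566e+02, -8.77735735e-03, -1.47775402e+01]), 'contact_force': array([ 0.07711418, -0.59000066,  0.1679691 ]), 'moment': array([-0.00329204, -0.03583714,  0.04003244]), 'gripper_width': 0.08751989273208653}
```

View pics/top1.png

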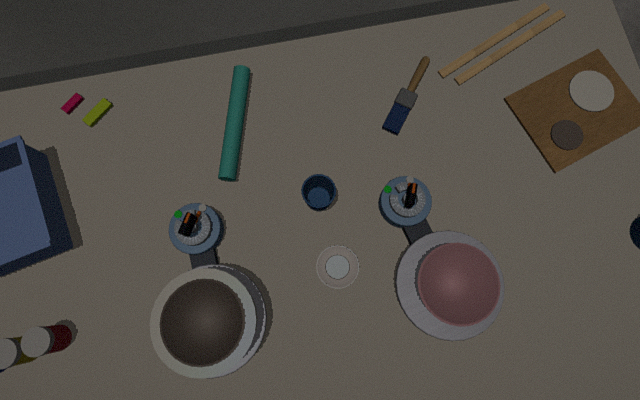

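View pics/scene1.png

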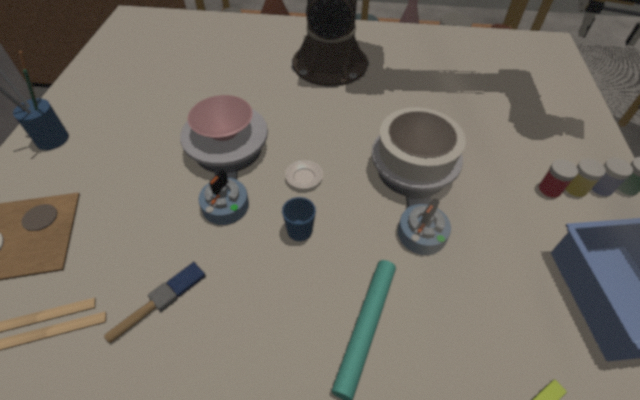

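The top view shows the mould wheel on the left, with the mould at about (208,320) and its knob at about (190,226). The pink bowl's knob is at (408,198). In the scene view the mould knob is at (427,222). Next I'll take enlarged crops of the mould knob.

Run:
```python
from h import *
a=cam("top");b=cam("scene")
A=cv2.resize(a[0][185:265,150:240],None,fx=5,fy=5,interpolation=cv2.INTER_CUBIC)
B=cv2.resize(b[0][185:265,390:460],None,fx=5,fy=5,interpolation=cv2.INTER_CUBIC)
save(cv2.convertScaleAbs(np.hstack([A,B]),alpha=1.8),"crop1.png")
for uv,z in (((188,224),.1),((196,228),.05),((204,328),.124),((208,320),.124),((408,198),.1),((203,207),.05),((179,213),.05)): print(uv,z,ray(a,uv,z))
for uv in((100,100),(300,100),(100,300)):print(uv,ray(a,uv,0))
```

```text
(188, 224) 0.1 [0.60653125 0.24583259 0.1       ]
(196, 228) 0.05 [0.60608748 0.2445769  0.05      ]
(204, 328) 0.124 [0.4139221  0.23566358 0.124     ]
(208, 320) 0.124 [0.42589321 0.22694986 0.124     ]
(408, 198) 0.1 [ 0.57486908 -0.17465081  0.1       ]
(203, 207) 0.05 [0.6460029  0.22491167 0.05      ]
(179, 213) 0.05 [0.64313524 0.27425822 0.05      ]
(100, 100) [0.95015598 0.43248418 0.        ]
(300, 100) [ 0.8617404  -0.01399361  0.        ]
(100, 300) [0.50647132 0.47020833 0.        ]
```

View pics/crop1.png

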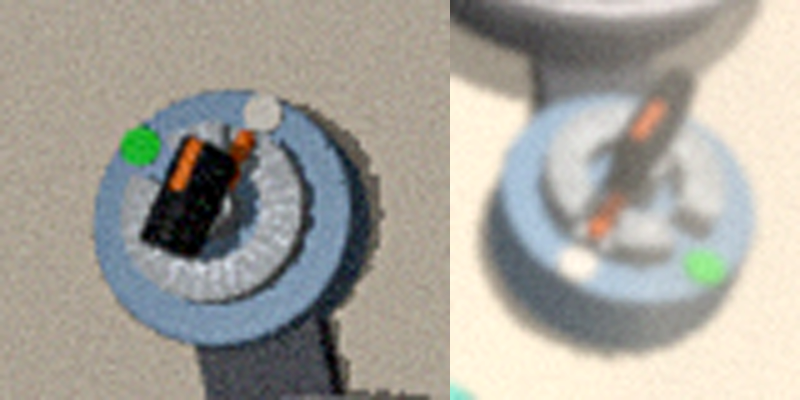

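The crop shows the black bar pointing at the white dot, with the orange stripe on its top face. In the top view the top face is centred near (186,224). In the scene view it is near (432,205).

Run:
```python
from h import *
a=cam("top");b=cam("scene")
T=lambda x,y:(150+x/5-.4,185+y/5-.4)
def tri(ua,ub):
    P=[c[1]@np.c_[c[2],c[3]] for c in(a,b)]
    X=cv2.triangulatePoints(P[0],P[1],np.array(ua,float),np.array(ub,float)).ravel();return X[:3]/X[3]
S=lambda x,y:(390+(x-450)/5-.4,185+y/5-.4)
print("grip tri",tri(T(180,194),S(662,100)))
g=tri(T(140,147),S(705,268));w=tri(T(262,112),S(577,264));print("green",g,"white",w)
print("top centre",ray(a,T(180,194),.102), ray(b,S(662,100),.102))
d=ray(a,T(185,135),.102)-ray(a,T(142,238),.102);print("bar yaw",np.degrees(np.arctan2(d[1],d[0])),np.linalg.norm(d))
d=ray(a,T(197,140),.102)-ray(a,T(177,190),.102);print("stripe yaw",np.degrees(np.arctan2(d[1],d[0])),np.linalg.norm(d))
z=(g[2]+w[2])/2
for zz in(.03,.04):
  c=ray(a,T(225,218),zz)
  G=ray(a,T(140,147),zz);W=ray(a,T(262,112),zz)
  print(zz,c,[np.degrees(np.arctan2(*(q-c)[1::-1])) for q in(W,G)])
  p=ray(a,T(245,145),.05)
print("pin",p)
```

```text
grip tri [0.60850315 0.25163503 0.10071381]
green [0.64418195 0.28100314 0.03974737] white [0.64866004 0.22947847 0.04097006]
top centre [0.60811877 0.24959688 0.102     ] [0.60912998 0.25315197 0.102     ]
bar yaw -30.167482506252462 0.04166915589968592
stripe yaw -29.355602780270004 0.020219917552292098
0.03 [0.61026274 0.25249278 0.03      ] [np.float64(-27.02257352762813), np.float64(40.181485165533964)]
0.04 [0.60824631 0.24994086 0.04      ] [np.float64(-27.022573527628243), np.float64(40.181485165534035)]
pin [0.63422709 0.23550473 0.05      ]
```

drive_tool(
  plan="4 2.1 0 0; 8.5 4.5 0 0; 13 6.9 0 0; 17.5 9.2 0 0; 22 11.6 0 0; 26.5 14 0 0; 31 16.4 0 0; 35 18.5 0 0",
  fingers=-1,
)

```text
time_s: 1.3
tcp_pos: [0.4645, 0.3832, 0.2347]
eef_rot: [-180.0, -0.0, -14.8]
contact_force: [0.5, 1.0, 0.7]
gripper_width: 0.0877
```

drive_tool(
  plan="4 2.1 0 0.05; 8 4.2 0 0.1; 12 6.3 0 0.15; 15 7.9 0 0.2; 17.5 9.2 1 0.265; 17.5 9.2 1.5 0.265; 17.5 9.2 1.5 0.265",
)

```text
time_s: 2.17
tcp_pos: [0.6087, 0.2509, 0.2189]
eef_rot: [179.9, 0.0, -29.9]
contact_force: [-0.2, -0.4, 0.4]
gripper_width: 0.0874
```

Run:
```python
from h import *
a=cam("top");b=cam("scene");s=r.get_state()
print({k:s[k] for k in("time_s","joints","tcp_pos","eef_rot","contact_force")})
B=cv2.resize(b[0][130:270,350:490],None,fx=4,fy=4,interpolation=cv2.INTER_CUBIC)
save(cv2.convertScaleAbs(B,alpha=1.6),"s2.png")
```

```text
{'time_s': 2.275, 'joints': array([ 3.93856170e+01,  1.95279370e+01, -2.76486755e+00,  2.32193827e-03,
       -6.76892594e+01,  2.07366127e+01]), 'tcp_pos': array([0.60876125, 0.25160972, 0.21989934]), 'eef_rot': array([-1.79983987e+02, -8.35988712e-03, -2.98768903e+01]), 'contact_force': array([-0.53195639,  0.79380886,  0.59737507])}
```

View pics/s2.png

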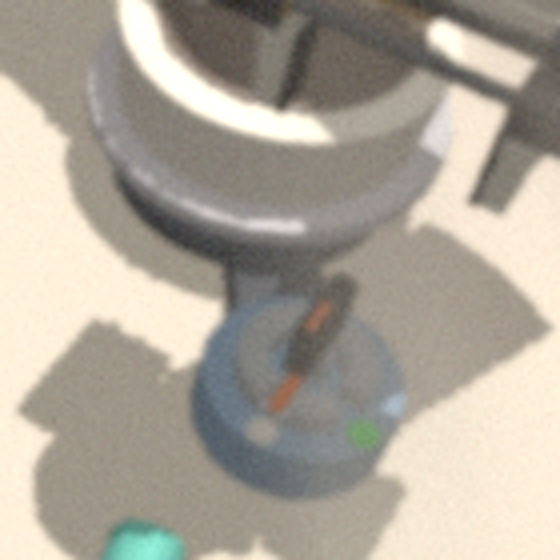

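The view shows the arm above the knob with the fingers either side of the bar, and the knob undisturbed. The mould's rim is clear of the fingers, so I'll go down.

drive_tool(
  plan="0 0 2.5 0; 0 0 5 0; 0 0 7.5 0; 0 0 10 0; 0 0 12 0; 0 0 13.5 0; 0 0 14 0; 0 0 14 0",
)

```text
time_s: 3.28
tcp_pos: [0.6092, 0.2513, 0.0799]
eef_rot: [-180.0, -0.0, -29.9]
contact_force: [-1.0, 0.4, 0.0]
gripper_width: 0.0876
```

Run:
```python
from h import *
b=cam("scene");s=r.get_state()
print({k:s[k] for k in("time_s","tcp_pos","eef_rot","contact_force")})
B=cv2.resize(b[0][130:270,350:490],None,fx=4,fy=4,interpolation=cv2.INTER_CUBIC)
save(cv2.convertScaleAbs(B,alpha=1.6),"s3.png")
```

```text
{'time_s': 3.325, 'tcp_pos': array([0.60945021, 0.25134687, 0.08024313]), 'eef_rot': array([-1.79956201e+02, -2.92667757e-02, -2.99290309e+01]), 'contact_force': array([0.1858768 , 0.35492758, 0.12639011])}
```

View pics/s3.png

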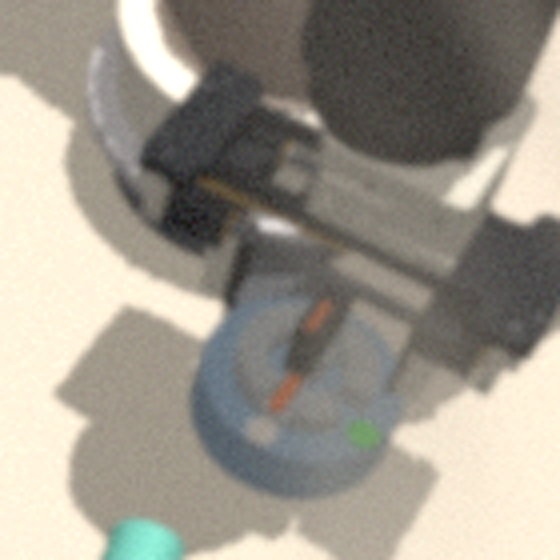

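The fingers straddle the bar on both sides, so I'll close them.

drive_tool(
  plan="0 0 0 0; 0 0 0 0; 0 0 0 0; 0 0 0 0; 0 0 0 0; 0 0 0 0",
  fingers=1,
  squeeze=35,
)

```text
time_s: 4.08
tcp_pos: [0.6091, 0.251, 0.0795]
eef_rot: [180.0, 0.0, -30.0]
contact_force: [0.1, 0.4, 0.5]
gripper_width: 0.033
```

drive_tool(
  plan="0 0 0 0; 0 0 0 0; 0 0 0 0; 0 0 0 0; 0 0 0 0; 0 0 0 0",
)

```text
time_s: 4.82
tcp_pos: [0.6099, 0.2525, 0.0797]
eef_rot: [-179.8, -0.0, -29.9]
contact_force: [2.0, 5.3, -2.7]
gripper_width: 0.0141
```

drive_tool(
  plan="0 -0.15 0 0; 0 -0.15 -0.3 0; 0 -0.15 -0.6 0; 0 -0.15 -0.9 0; 0 -0.15 -1.2 0; 0 -0.15 -1.3 0; 0 -0.15 -1.3 0; 0 -0.15 -1.3 0",
)

```text
time_s: 5.82
tcp_pos: [0.6099, 0.2527, 0.0914]
eef_rot: [-180.0, 0.0, -30.0]
contact_force: [3.9, 4.6, -11.1]
gripper_width: 0.0139
```

Run:
```python
from h import *
b=cam("scene");s=r.get_state()
print({k:s[k] for k in("time_s","tcp_pos","eef_rot","contact_force","moment","gripper_width")})
B=cv2.resize(b[0][130:270,350:490],None,fx=4,fy=4,interpolation=cv2.INTER_CUBIC)
save(cv2.convertScaleAbs(B,alpha=1.6),"s4.png")
```

```text
{'time_s': 5.875, 'tcp_pos': array([0.60989515, 0.25258772, 0.09139486]), 'eef_rot': array([-1.79985060e+02,  3.22326790e-02, -2.99777453e+01]), 'contact_force': array([  4.33158355,   4.72185315, -10.54474266]), 'moment': array([ 1.79622949, -1.75803228,  0.00850262]), 'gripper_width': 0.013721011159006237}
```

View pics/s4.png

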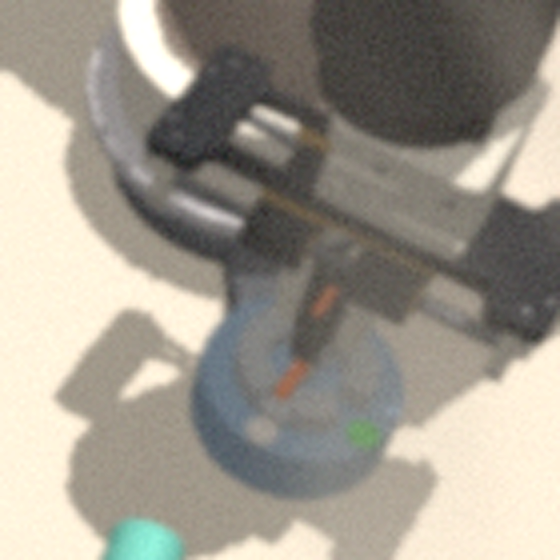

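The grip is holding: the pin rose and the spring pull is about 10 N, which matches a lift of about 18 mm. Now the 70° turn, with a slight centring correction.

drive_tool(
  plan="0 -0.08 0 -0.05; 0 -0.08 0 -0.2; 0 -0.08 0 -0.35; 0 -0.08 0 -0.5; 0 -0.08 0 -0.65; 0 -0.08 0 -0.8; 0 -0.08 0 -0.95; 0 -0.08 0 -0.95",
)

```text
time_s: 6.88
tcp_pos: [0.6101, 0.2522, 0.0914]
eef_rot: [180.0, 0.1, 24.4]
contact_force: [4.7, -0.2, -11.5]
gripper_width: 0.0139
```

drive_tool(
  plan="0 0 0 -0.1; 0 0 0 -0.2; 0 0 0 -0.27; 0 0 0 -0.27; 0 0 0 -0.27",
)

```text
time_s: 7.5
tcp_pos: [0.6102, 0.2521, 0.0918]
eef_rot: [180.0, 0.1, 39.7]
contact_force: [5.4, -1.0, -10.6]
gripper_width: 0.0135
```

Run:
```python
from h import *
b=cam("scene");s=r.get_state()
print({k:s[k] for k in("time_s","tcp_pos","eef_rot","contact_force","moment","gripper_width")})
B=cv2.resize(b[0][130:270,350:490],None,fx=4,fy=4,interpolation=cv2.INTER_CUBIC)
save(cv2.convertScaleAbs(B,alpha=1.6),"s5.png")
```

```text
{'time_s': 7.55, 'tcp_pos': array([0.61017605, 0.25210123, 0.09178578]), 'eef_rot': array([1.79978060e+02, 8.32749074e-02, 3.96884073e+01]), 'contact_force': array([  4.85004496,  -0.85836844, -11.26888314]), 'moment': array([-0.4232606 , -2.37132111,  0.02410062]), 'gripper_width': 0.014199508764625625}
```

View pics/s5.png

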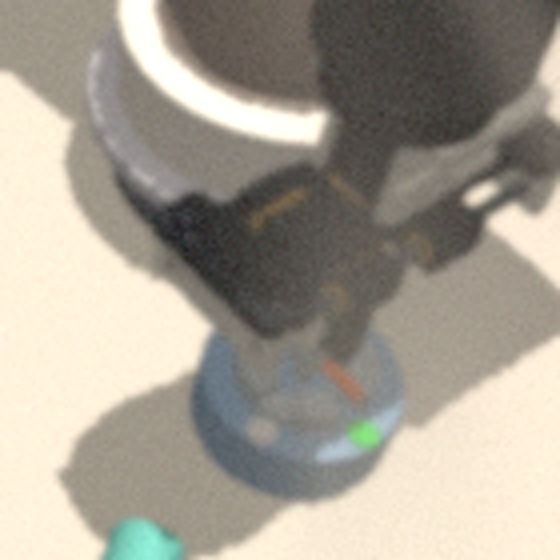

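The pin now points at the green dot (365,433). I'll lower the knob into the notch while still gripping it.

drive_tool(
  plan="0 0 0.3 0; 0 0 0.6 0; 0 0 0.9 0; 0 0 1.2 0; 0 0 1.5 0; 0 0 1.7 0; 0 0 1.7 0; 0 0 1.7 0",
)

```text
time_s: 8.55
tcp_pos: [0.6103, 0.2522, 0.0754]
eef_rot: [180.0, 0.1, 39.8]
contact_force: [5.1, -2.9, -7.8]
gripper_width: 0.0139
```

The knob has descended to about 1.7 mm above home, and the spring is still pulling down. Next I'll open the jaws so it snaps the rest of the way.

drive_tool(
  plan="0 0 0 0; 0 0 0 0; 0 0 0 0; 0 0 0 0; 0 0 0 0; 0 0 0 0; 0 0 0 0; 0 0 0 0",
  fingers=-1,
)

```text
time_s: 9.55
tcp_pos: [0.6103, 0.2529, 0.0755]
eef_rot: [180.0, 0.0, 39.9]
contact_force: [0.3, -0.3, -0.4]
gripper_width: 0.0857
```

drive_tool(
  plan="0 0 0 0; 0 0 0 0; 0 0 -1 0; 0 0 -3 0; 0 0 -5.5 0; 0 0 -8 0; 0 0 -10.5 0; 0 0 -13 0",
)

```text
time_s: 10.55
tcp_pos: [0.6103, 0.2529, 0.2073]
eef_rot: [180.0, -0.0, 40.0]
contact_force: [0.5, 0.2, -0.9]
gripper_width: 0.0877
```

drive_tool(
  plan="-1 0 -2 0; -3 0 -5 0; -6 0 -6 0; -9 0 -6 0; -12 0 -6 0; -14 0 -6 0; -14 0 -6 0; -14 0 -6 0",
)

```text
time_s: 11.55
tcp_pos: [0.5033, 0.1634, 0.2658]
eef_rot: [180.0, -0.0, 40.0]
contact_force: [1.0, 0.1, -0.7]
gripper_width: 0.0875
```

Run:
```python
from h import *
a=cam("top");b=cam("scene");s=r.get_state()
print({k:s[k] for k in("time_s","tcp_pos","contact_force","gripper_width")})
A=cv2.resize(a[0][185:265,150:240],None,fx=4,fy=4,interpolation=cv2.INTER_CUBIC)
B=cv2.resize(b[0][185:265,385:465],None,fx=4,fy=4,interpolation=cv2.INTER_CUBIC)
save(cv2.convertScaleAbs(np.hstack([A,B]),alpha=1.8),"s6.png")
```

```text
{'time_s': 11.65, 'tcp_pos': array([0.50341316, 0.16348636, 0.26533535]), 'contact_force': array([ 1.02925588,  0.23061552, -0.61512762]), 'gripper_width': 0.08769720363161337}
```

View pics/s6.png

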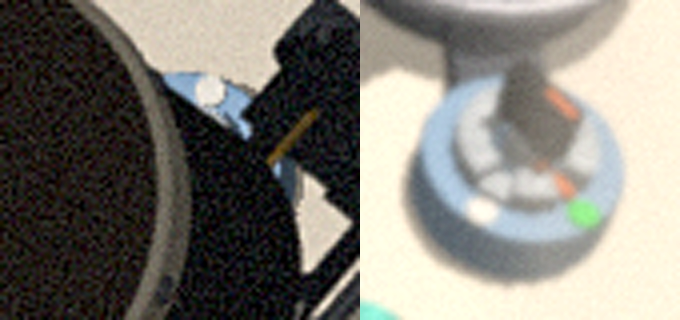

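The scene crop shows the bar and orange pin turned to the green dot, with the pin between the ridges. The arm hides the knob from the top camera. I'll check height and angle numerically.

Run:
```python
from h import *
b=cam("scene");f=b[0][185:265,385:465]
h=cv2.cvtColor(f,cv2.COLOR_RGB2HSV)
m=((h[...,0]<14)&(h[...,1]>110)&(h[...,2]>50)).astype(np.uint8)
n,l,st,ce=cv2.connectedComponentsWithStats(m)
for s,c in zip(st[1:],ce[1:]):
    if s[4]>3: print("blob",s[4],"bbox",s[:4]+[385,185,0,0],"centroid",c+[385,185])
for yaw in(35,40,45):
  u=np.array([np.cos(np.radians(yaw)),np.sin(np.radians(yaw)),0])
  for dz in(0,.006,.012):
    ax=np.array([.610,.252,0])
    print(yaw,dz,"tip",proj(b,ax+.036*u+[0,0,.044+dz]).round(1),"stripe mid(11mm)",proj(b,ax+.011*u+[0,0,.096+dz]).round(1))
```

```text
35 0 tip [436.3 234.8] stripe mid(11mm) [434.3 210.7]
35 0.006 tip [437.  233.1] stripe mid(11mm) [435.  208.8]
35 0.012 tip [437.7 231.4] stripe mid(11mm) [435.7 207. ]
40 0 tip [437.5 234.1] stripe mid(11mm) [434.7 210.5]
40 0.006 tip [438.2 232.4] stripe mid(11mm) [435.4 208.6]
40 0.012 tip [438.9 230.8] stripe mid(11mm) [436.1 206.8]
45 0 tip [438.6 233.3] stripe mid(11mm) [435.  210.2]
45 0.006 tip [439.3 231.7] stripe mid(11mm) [435.7 208.4]
45 0.012 tip [440. 230.] stripe mid(11mm) [436.4 206.5]
```

The observed pin tip at about (438.5,234.5) and stripe at about (435.7,210.7) match the prediction for fully home at 40° yaw. That corresponds to the 70° turn, so I'll hand in.

```bash
python3 -c "
from plant import r
print(r.close_job())"
```

```text
the job is handed in; nothing more can be done
None
```

I locked the banding wheel with the white plaster mould and handed the job in at about 12 s; no verdict is given. I gripped the black bar, lifted it about 12 mm and turned it 70° anticlockwise. I then lowered it into the lock notch, opened the jaws and backed away.

**Last checks:**
- **Knob position:** in the scene image, the pin tip I read off by eye at about (438.5, 234.5) and the bar's stripe at (435.7, 210.7) are within about 1 pixel of where they should be for fully home at 70°. A knob left 6 mm up would have shown about 2 pixels higher.
- **Knob angle:** the pin sits between the ridges at the green dot.
- **Contact:** the force on the tool was about 1 N, close to the sensor's noise, with the gripper open and clear of everything.
- **Other wheel:** the arm never went near the pink bowl's knob.

**What did not work:** the automatic orange-colour mask found nothing, so the final position check rests on pixels I read by eye. The top camera's view of the knob was blocked by the arm, so the scene view is the only one confirming it.

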